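# Press the cap onto a vial, ease the lever back and hold the guard open

### The arm

A 6-joint arm with a two-finger parallel gripper is mounted at the origin on a cart in front of the work surface, level with it; the furniture and walls round the work are solid. World frame = base frame: x ahead of the robot, y to its left, z up, the work surface at z = 0. Lengths are in mm, angles in rad, forces in N, time in s.
With the tool pointing down it reaches from about 275 to 750 mm from the base axis. Payload 10.2 kg.
Tool frame: the origin (TCP) lies at the very end of the fingers, on their centre line; the grasp point (between the pads) lies 19 mm behind it (ctrl.hold_point_z is the distance from the TCP to the grasp point, in mm); z points along the fingers, y is the direction in which the jaws open and shut (so a half turn about z gives the same grasp; the last joint's range is limited). The gripper opens to 85 mm and grips with 20 to 120 N. Pads are 22 mm wide; open, the fingers measure 114 mm over their backs; the gripper's body (76 mm by 85 mm) begins 54 mm behind the grasp point. The pads swing forward as they close: fully open they stand 13 mm farther back than shut.
Start: joints at [-1.555, 0.313, 1.498, -0, 1.331, -0.223], TCP at [124.168, -510.111, 231.294] pointing down, gripper open.
Joint ranges: [-2.94, 2.94], [-0.97, 2.17], [0.19, 2.56], [-1.23, 4.37], [0.02, 3.11], [-2.88, 2.88]. Speed limits (rad/s): [2.39, 2.39, 3.01, 3.14, 3.14, 3.14].

### API

Orientations are given as a unit quaternion [w, x, y, z].
In Python, from rig import readout, cams, workorder, spotter, ctrl gives the robot as it stands.
- The arm moves only by the tool step_arm, never from a script. Its argument "plan" is text: rows parted by semicolons, each of 5 numbers parted by spaces: the shift along the tool's x, y, z in cm, then the turn about the tool's z in degrees, then the opening in per cent of the stroke, from 0 (shut) to 100 (fully open). In form: x y z twist gripper; .... A call has 1 to 10 rows; each row is the pose to reach, as a shift and turn from the pose commanded when the call began, along the tool's axes at that moment; what a row does not reach only later rows make up. A row lasts 1/10 s, in which the tool goes at most 50 mm and 8.59 degrees, less where a joint would pass 70% of its speed; a pose out of reach is approached as far as the arm can. A call with a gripper value outside its range is refused whole. The fingers move at their own pace and stop on an object; "grip_force" is the grip in N (left out, the last holds). Time passes only in rows, so rows that repeat a pose let the fingers close. It gives the time, the measured TCP pose, the force and the opening at its end, in the units of the state.
- readout.sense(): the state, without advancing time (a new reading comes with each control period).
- cams.capture(name): name is "scene" or "top"; returns (picture, depth): 420x560x3 uint8, red, green, blue; 420x560 float32, mm along the optical axis (not along the pixel's ray), 0 where there is no reading.
- cams.camera_info(name): a dict with "vfov" (degrees; the focal length in pixels is half the picture's height over the tangent of half this angle, whatever the lens; pixels are square), "cx", "cy" (the principal point, pixels), "k1" (the pictures are not rectified: a ray, as slopes to the right and down, at radius r is drawn at 1 + k1 r^2 times it, then the intrinsics apply), "rvec" (rotation vector, rad) and "tvec" (3), from world to camera coordinates, as OpenCV has them. Camera axes: x right, y down, z forward; pixel columns grow to the right and rows downward; lengths in mm; the calibration is good to about 2 mm. A picture is of the moment at which its call begins. camera_info takes no time and is no camera call.
- workorder.finish_job(): hands the job in, once; it reports no verdict.
Trained networks look in the newest picture that a camera, given by its name, has taken for a name from the list of things; names that differ only in an ending like _2 or _b are one class to them, and where a whole thing is asked for, a point or a joint stands for the part that bears it (a point fixed in the world has none). Each returns a list of dicts, best first, with "conf" (0 to 1); they miss things now and then, are a little off and sometimes report something else, mostly with a low value. They report only what shows in the picture. A call takes as long as a camera call.
- spotter.regions_of(camera, target): "pixels" (420x560 bool, what is visible of it) and "extent" ([centre column, centre row, width, height] in pixels, round what is visible of it).
The state is a dict: "time_s": time; "joints": joint angles; "dq": joint speeds; "tau": joint torques, N m; "eef_pos": TCP position; "ee_rot": TCP orientation; "force": force on the tool from outside, world axes, zero at the start; "wrist_torque": the same for the moment, N m; "grip_width": opening from 0.0 (shut) to 1.0 (fully open).
Only numpy, scipy, OpenCV 4.12 (cv2) and the standard library are available. Lean on these libraries where they do the work, as an engineer would, in place of code of your own. Each camera call takes 0.05 s, during which the arm holds its last target. There are 200 camera calls.

### The job

With its guard shut, pull the press's hand lever all the way down so that it seats the cap of the vial standing in the nest, and ease the lever slowly all the way back up; do not let it fly back. Then lift the clear guard, which falls shut by itself, and hold it open by 60 degrees (its front sheet is then level) so that I can take the vial out with both hands; finish while you are still holding it there. Leave the two loose vials and the metal dish beside the press where they stand.

Things in the scene. Friction and masses are not known exactly. Their poses are not given: they have to be found in the camera images.
- press: grey cast vial-capping press fixed to the desk, base 250 x 150 x 20 mm, column at the rear, head 68 mm wide, 178 to 240 mm up. Origin on the desk under the ram (vertical push rod); x to the rear of the press, y to its left, z up; yaw up to 0.3 rad either way. Head front at x = -45 mm, base front at -120. Nest at x = y = 0: 50 mm square, top 42 mm up, pocket floor 26 mm up
- lever_knob (a point): centre of the black ball knob, diameter 30 mm, at the end of the lever on the right of the press. At rest it is at (-90, -103, 308) mm in the press frame, fully down at (-120, -103, 173). The bare bar behind it is 12 mm thick and runs to the pivot
- lever_pivot (a point): axis of the lever, 150 mm from the knob's centre, at (25, -103, 212) mm in the press frame; the lever turns about the press's y axis
- press_lever (a joint): lever angle, rad: 0 at rest (40 degrees above level, leaning to the front), grows as the knob is pulled down and forward, 0.96 at the lower stop (15 degrees below level). A spring pushes it up: about 3 N at the knob at first, 9 N at the end, 1 to 2 N more where the cap goes on; let go far down, it flies back at over 3 rad/s. The ram follows, 19.6 mm per rad
- guard_bar (a point): centre of the guard's handle, a black bar 12 mm in diameter and 60 mm long, along the press's y axis, with free ends, on two 8 mm posts 40 mm apart which hold it 42 mm in front of the clear sheet. At (-154, 0, 98) mm in the press frame when shut, at (-180, 0, 227) when open by 60 degrees; it turns with the guard
- guard_hinge (a point): axis of the guard's hinge (the press's y axis) at the lower front edge of the head, at (-55, 0, 185) mm in the press frame, 132 mm from the bar's centre
- press_guard (a joint): opening angle of the guard, rad: 0 shut (sheet hangs 170 mm down from its hinge, foot leaning out 30 degrees to the front), grows as the foot swings out and up; 1.047 (60 degrees) has the sheet level; stop at 1.5. Guard 140 mm wide with 42 mm flanges inward at both sides, about 0.22 kg; falls shut from any angle; 2 to 3 N lift at the bar hold it
- work_vial: glass vial in the nest, 25 mm in diameter, origin under its centre, z up along it; 63 mm high with its white cap raised, 58 mm with the cap seated
- vial_cap (a joint): how far the white snap cap has been pressed onto the vial in the nest, m: 0 at the start, 0.005 seated; stays where it was pushed to; pressing takes about 10 N at the ram
- vial_1: loose capped vial with a blue cap, 25 mm in diameter, 62 mm high, standing to the left of the press, origin under its centre
- vial_2: loose capped vial with a green cap, 25 mm in diameter, 58 mm high, standing to the left of the press, origin under its centre
- sample_dish_1: loose empty metal dish, 57 mm in diameter, 15 mm high, to the right of the press, origin under its centre

How it is judged (in metres and radians):
On the way, in this order (a step that is already met when the one before it is completed fails the run):
1. the lever is fully down and the cap is seated, with the guard shut (value of joint press_lever above 0.88 rad and value of joint vial_cap above 0.0035 m and value of joint press_guard below 0.12 rad), for 0.2 s.
2. the lever is back up (value of joint press_lever below 0.1 rad), for 0.2 s.
At the end, for the whole second after the job is handed in: the robot holds the guard open at 60 degrees (within 6 degrees) and keeps it there, the lever is back up (within 0.1 rad), the cap is pressed on by at least 3.5 of its 5 mm and the vial stands in its nest (value of joint press_guard between 0.942 and 1.152 rad and (contact force between press_guard and the fingers above 0.5 N or contact force between press_guard and the arm above 0.5 N) and value of joint press_lever below 0.1 rad and value of joint vial_cap above 0.0035 m and horizontal distance between work_vial and press below 0.005 m and height (world z) of work_vial below 0.032 m and angle between work_vial's own z axis and vertical below 0.15 rad); the arm keeps its last pose, push and grip.
It fails at once if the lever flies back (faster than 1.8 rad/s) (velocity of joint press_lever below -1.8 rad/s).
It fails at once if the guard is opened while the lever is pulled (value of joint press_guard above 0.2 rad and value of joint press_lever above 0.25 rad).
It fails at once if a bystander is knocked over or shoved away (distance of any of vial_1, vial_2, sample_dish_1 from where it was at the start of the episode above 0.03 m or angle between any of vial_1, vial_2's own z axis and vertical above 0.6 rad).
It also fails if it takes over 61 s, if anything falls off the work surface, if the arm or the gripper's body presses on something with over 40 N, if the wrist force passes 120 N, or if a joint passes its speed limit or range.

## Working session

There is one attempt and no reset: what is moved stays moved. The work goes in short steps, Python scripts to look and compute and a tool call to move; the robot and the scene stay as the last step left them, time stands still between calls to the robot, and variables do not carry over. Pictures are saved under pics/ and viewed, about 8 in all and at most 12, crops included, and the job is handed in when it is done.

Besides the shell and the picture viewer there is one more tool, called by a JSON object that holds its "method" and its "body". step_arm: Moves the arm, as the interface text tells. Its arguments: {"type":"object","properties":{"plan":{"type":"string"},"grip_force":{"type":"number"}},"required":["plan"]}

```bash
mkdir -p pics; ls
cat > h.py <<'E'
import numpy as np, cv2
from rig import readout, cams, workorder, spotter, ctrl
from scipy.spatial.transform import Rotation as R
def K(n):
    c=cams.camera_info(n); f=210/np.tan(np.radians(c["vfov"])/2)
    return c,f
def unproj(n,u,v,d):
    c,f=K(n); x=(np.asarray(u,float)-c["cx"])/f; y=(np.asarray(v,float)-c["cy"])/f
    a,b=x.copy(),y.copy()
    for _ in range(10):
        s=1+c["k1"]*(a*a+b*b); a,b=x/s,y/s
    p=np.stack([a*d,b*d,d+0*a],-1)
    return (p-np.ravel(c["tvec"]))@R.from_rotvec(np.ravel(c["rvec"])).as_matrix()
def proj(n,P):
    c,f=K(n); p=np.atleast_2d(P)@R.from_rotvec(np.ravel(c["rvec"])).as_matrix().T+np.ravel(c["tvec"])
    x=p[:,0]/p[:,2];y=p[:,1]/p[:,2];s=1+c["k1"]*(x*x+y*y)
    return np.c_[f*x*s+c["cx"],f*y*s+c["cy"],p[:,2]]
E
python3 - <<'E'
from h import *
for n in ["scene","top"]:
    im,d=cams.capture(n); cv2.imwrite(f"pics/{n}0.png",im[:,:,::-1]); np.save(f"{n}_d.npy",d)
    c=cams.camera_info(n); print(n,c)
    for t in ["press","lever_knob","guard_bar","work_vial","vial_1","sample_dish_1"]:
        for r in spotter.regions_of(n,t)[:3]:
            m=r["pixels"]; v,u=np.nonzero(m&(d>0))
            P=unproj(n,u,v,d[v,u]) if len(u) else np.zeros((1,3))
            print(t,round(r["conf"],2),np.round(r["extent"]),len(u),np.median(P,0).round(),P.min(0).round(),P.max(0).round())
s=readout.sense();print(s)
E
```

```text
pics
scene {'vfov': 47.78214931566132, 'cx': 280.1751718046447, 'cy': 212.46116556965399, 'k1': -0.05153610866522137, 'rvec': array([ 0.99498051, -2.37079852,  1.13257773]), 'tvec': array([470.27430647, 454.45770495, 781.35687462])}
press 0.88 [323. 230. 139. 154.] 10990 [597. -48. 129.] [ 477. -989. -329.] [1075.    7.  325.]
lever_knob 0.79 [361. 170.  53.  28.] 463 [ 587. -171.  272.] [  528. -1028.  -353.] [1079. -157.  325.]
guard_bar 0.95 [337. 256.  75.  97.] 4376 [543. -52. 111.] [ 477. -320.   -3.] [709.   4. 193.]
vial_1 0.8 [250. 275.  13.  27.] 221 [699.  74.  22.] [687.  46.  -0.] [729.  84.  64.]
vial_1 0.56 [281. 299.  12.  26.] 242 [599.  70.  27.] [590.  37.  -3.] [640.  79.  60.]
top {'vfov': 51.037308932888976, 'cx': 279.14187627203034, 'cy': 207.85872094093136, 'k1': -0.1370691835568819, 'rvec': array([ 2.15935354, -2.17911047,  0.11629685]), 'tvec': array([   4.50590222,  663.64648262, 1095.05022446])}
press 0.65 [326. 219.  99. 127.] 7467 [620. -73. 192.] [ 475. -243.   -4.] [801.   3. 326.]
guard_bar 0.91 [314. 257.  64.  57.] 2390 [538. -71. 115.] [ 475. -170.
[... 399 characters left out ...]
]
{'time_s': 0.7, 'joints': array([-1.55540197e+00,  3.12895225e-01,  1.49770534e+00, -1.70210607e-05,
        1.33102609e+00, -2.23415140e-01]), 'dq': array([-1.79854705e-03,  7.64836542e-05, -7.90439420e-04, -2.64504798e-04,
       -1.12252618e-03,  3.72983161e-04]), 'tau': array([-2.67227406e-04, -4.12102675e+01, -2.59873581e+01, -2.18873060e-04,
        5.25001269e-04, -5.57090715e-06]), 'eef_pos': array([ 124.16288373, -510.102595  ,  231.29460886]), 'ee_rot': array([-1.77658543e-05,  9.92879478e-01,  1.19123223e-01, -6.45742529e-06]), 'force': array([ 0.64656997,  0.05999662, -0.07561328]), 'wrist_torque': array([-0.03929596, -0.04118907,  0.01594197]), 'grip_width': 1.000530136880829}
```

View pics/scene0.png

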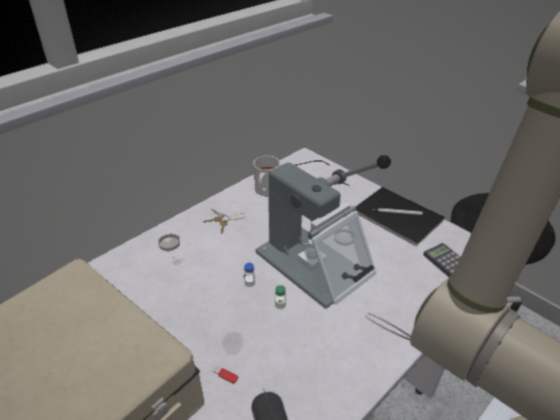

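View pics/top0.png

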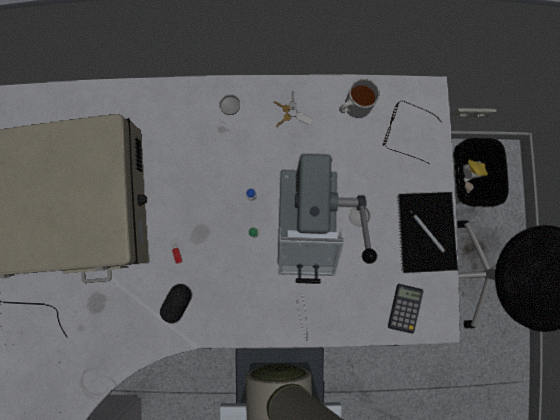

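Run:
```python
from h import *
from scipy.optimize import least_squares
pts={}
for n,bx in [("top",(355,240,385,270)),("scene",(370,150,398,174))]:
    im=cv2.imread(f"pics/{n}0.png"); d=np.load(f"{n}_d.npy")
    m=np.zeros(d.shape,bool);m[bx[1]:bx[3],bx[0]:bx[2]]=1
    m&=(im.max(2)<50)&(d>0); v,u=np.nonzero(m); P=unproj(n,u,v,d[v,u]); P=P[(P[:,2]>285)&(P[:,2]<335)]
    f=least_squares(lambda q:np.linalg.norm(P-q,axis=1)-15,P.mean(0),loss='soft_l1'); print(n,"knob",len(P),f.x.round(1))
d=np.load("top_d.npy")
v,u=np.mgrid[150:300,270:350];v=v.ravel();u=u.ravel();P=unproj("top",u,v,d[v,u])
H=P[(P[:,2]>234)&(P[:,2]<246)].astype(np.float32)
print("head",len(H),H.mean(0),cv2.minAreaRect(H[:,:2]))
B=P[(P[:,2]>14)&(P[:,2]<26)&(P[:,0]>450)].astype(np.float32)
print("base",len(B),cv2.minAreaRect(B[:,:2]))
im=cv2.imread("pics/top0.png");m=np.zeros(d.shape,bool);m[272:288,290:328]=1;m&=(im.max(2)<40)&(d>0)
v,u=np.nonzero(m);Q=unproj("top",u,v,d[v,u]);Q=Q[(Q[:,2]>80)&(Q[:,2]<115)].astype(np.float32);print("bar",len(Q),np.median(Q,0),cv2.minAreaRect(Q[:,:2]))
np.save("cloud.npy",P)
```

```text
top knob 172 [ 540.9 -173.6  309.1]
scene knob 123 [ 543.2 -173.4  308.7]Traceback (most recent call last):
  File "<stdin>", line 12, in <module>
cv2.error: OpenCV(4.12.0) /io/opencv/modules/imgproc/src/convhull.cpp:143: error: (-215:Assertion failed) total >= 0 && (depth == CV_32F || depth == CV_32S) in function 'convexHull'
```

Run:
```python
from h import *
d=np.load("top_d.npy");im=cv2.imread("pics/top0.png")
v,u=np.mgrid[150:300,270:350];v=v.ravel();u=u.ravel();P=unproj("top",u,v,d[v,u])
r=lambda A:cv2.minAreaRect(np.ascontiguousarray(A[:,:2],dtype=np.float32))
H=P[(P[:,2]>234)&(P[:,2]<246)];print("head",len(H),H.mean(0),r(H))
m=np.zeros(d.shape,bool);m[272:288,290:328]=1;m&=(im.max(2)<45)&(d>0)
v,u=np.nonzero(m);Q=unproj("top",u,v,d[v,u]);Q=Q[(Q[:,2]>80)&(Q[:,2]<115)];print("bar",len(Q),np.median(Q,0),r(Q))
def fr(o,yaw,p): c,s=np.cos(yaw),np.sin(yaw);return np.array([o[0]+c*p[0]-s*p[1],o[1]+s*p[0]+c*p[1],p[2]])
k=np.array([542,-173.5]);b=r(Q)[0]
e=np.array(k)-b; a=np.arctan2(e[1],e[0])-np.arctan2(-103,64); print("yaw from knob-bar",a,np.hypot(*e),np.hypot(103,64))
for yaw in [a, np.radians(r(H)[2]),np.radians(r(H)[2]-90)]:
    c,s=np.cos(yaw),np.sin(yaw);Rm=np.array([[c,-s],[s,c]])
    print(yaw,"origin from knob",k-Rm@[-90,-103],"from bar",b-Rm@[-154,0])
```

```text
head 2413 [672.68314955 -76.23976441 240.35636576] ((674.4078369140625, -83.46835327148438), (81.50947570800781, 168.2954559326172), 87.58301544189453)
bar 115 [483.03006077 -68.42742945 102.33429822] ((488.7540588378906, -67.42040252685547), (55.140533447265625, 25.7703857421875), 89.28007507324219)
yaw from knob-bar -0.09077591897826753 118.69292839214637 121.26417442921878
-0.09077591897826753 origin from knob [640.9665265 -79.0826995] from bar [642.11999383 -81.38070283]
1.528611988286096 origin from knob [442.88709616 -79.23636814] from bar [495.2485204   86.44259487]
-0.04218433850880063 origin from knob [636.26363186 -74.38709616] from bar [642.61705624 -73.91486409]
```

Run:
```python
from h import *
d=np.load("top_d.npy");im=cv2.imread("pics/top0.png")
v,u=np.mgrid[145:300,270:350];v=v.ravel();u=u.ravel();P=unproj("top",u,v,d[v,u])
H=P[(P[:,2]>236)&(P[:,2]<244)]
xs,L,Rr=[],[],[]
for x in range(610,740,6):
    y=H[(abs(H[:,0]-x)<4),1]
    if len(y)>20: xs.append(x);L.append(y.max());Rr.append(y.min())
xs=np.array(xs,float);L=np.array(L);Rr=np.array(Rr);print(np.c_[xs,L,Rr].round())
print(np.polyfit(xs,L,1),np.polyfit(xs,Rr,1)); print("front x",np.percentile(H[:,0],[0,1,2,50,98,99,100]))
B=P[(P[:,2]>17)&(P[:,2]<23)]
xs,L=[],[]
for x in range(540,760,8):
    y=B[(abs(B[:,0]-x)<5),1]
    if len(y)>3: xs.append(x);L.append(y.max())
print(np.c_[xs,L].round()); print("base",np.polyfit(xs,L,1))
big=im.copy()
for yaw,o in [(-.09,(641,-80)),(-.06,(640,-77))]:
    c,s=np.cos(yaw),np.sin(yaw)
    for p in [(-120,75,20),(130,75,20),(-120,-75,20),(-45,34,240),(-45,-34,240),(-154,30,98),(-154,-30,98),(-90,-103,308)]:
        q=np.array([o[0]+c*p[0]-s*p[1],o[1]+s*p[0]+c*p[1],p[2]]);z=proj("top",q)[0];print(yaw,p,z.round(1))
        cv2.circle(big,(int(z[0]+.5),int(z[1]+.5)),1,(0,0,255) if yaw<-.08 else (0,255,0),-1)
cv2.imwrite("pics/top1.png",cv2.resize(big[140:300,260:390],None,fx=4.5,fy=3.7 and 4.5*0.8,interpolation=2))
```

```text
[[ 610.  -40. -105.]
 [ 616.  -40. -108.]
 [ 622.  -42. -106.]
 [ 628.  -42. -108.]
 [ 634.  -42. -108.]
 [ 640.  -43. -108.]
 [ 646.  -45. -108.]
 [ 652.  -43. -113.]
 [ 658.  -43. -109.]
 [ 664.  -43. -109.]
 [ 670.  -45. -109.]
 [ 676.  -45. -109.]
 [ 682.  -45. -109.]
 [ 688.  -45. -109.]
 [ 694.  -45. -109.]
 [ 700.  -45. -112.]
 [ 706.  -46. -110.]
 [ 712.  -46. -110.]
 [ 718.  -46. -110.]
 [ 724.  -48. -110.]
 [ 730.  -48. -108.]
 [ 736.  -48. -108.]]
[-0.05502292 -7.34047066] [-2.05129413e-02 -9.49598308e+01]
front x [590.84609657 593.06719182 595.00649599 673.24651411 752.64312277
 754.91856071 759.91895298]
[[540.   3.]
 [548.   2.]
 [556.   2.]
 [564.   2.]
 [572.   2.]
 [580.   2.]
 [588.  -0.]
 [596.  -1.]
 [604.  -1.]
 [612.  -1.]
 [620.  -1.]
 [628.  -1.]
 [636.  -1.]
 [644.  -1.]
 [652.  -1.]
 [660.  -1.]
 [668.  -4.]
 [676.  -4.]
 [684.  -7.]
 [692.  -4.]
 [700.  -4.]
 [708.  -4.]
 [716.  -4.]
 [724.  -4.]
 [732.  -4.]
 [740.  -7.]
 [748.  -7.]
 [756.  -7.]]
base [-0.04557025 27.55551608]
-0.09 (-120, 75, 20) [ 276.9  260.8 1130.1]
-0.09 (130, 75, 20) [ 284.6  165.5 1156. ]
-0.09 (-120, -75, 20) [ 334.9  265.4 1129.2]
-0.09 (-45, 34, 240) [299.1 228.1 918.8]
-0.09 (-45, -34, 240) [331.4 230.7 918.4]
-0.09 (-154, 30, 98) [ 294.4  277.  1048.7]
-0.09 (-154, -30, 98) [ 319.4  279.  1048.3]
-0.09 (-90, -103, 308) [369.4 254.8 845.7]
-0.06 (-120, 75, 20) [ 277.1  262.2 1129.7]
-0.06 (130, 75, 20) [ 281.9  166.6 1155.7]
-0.06 (-120, -75, 20) [ 335.2  265.  1129.3]
-0.06 (-45, 34, 240) [298.3 229.1 918.6]
-0.06 (-45, -34, 240) [330.7 230.8 918.4]
-0.06 (-154, 30, 98) [ 295.   278.  1048.5]
-0.06 (-154, -30, 98) [ 320.1  279.2 1048.3]
-0.06 (-90, -103, 308) [369.3 253.8 845.9]
```

View pics/top1.png

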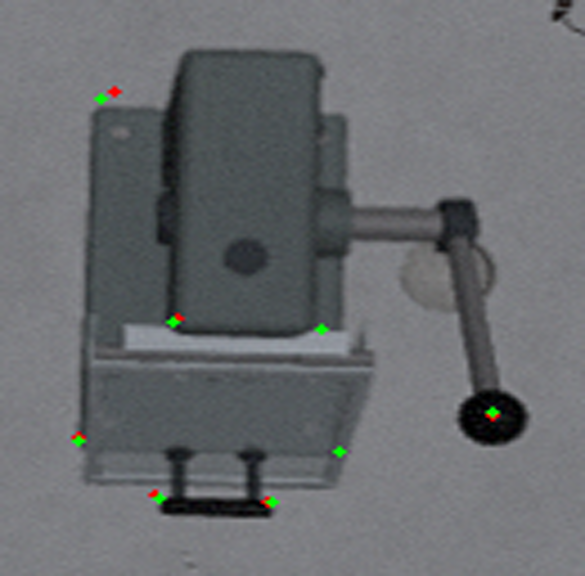

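```bash
cat >> h.py <<'E'
O=np.array([636.5,-75.]);YAW=-0.045
def W(p):
    c,s=np.cos(YAW),np.sin(YAW);return np.array([O[0]+c*p[0]-s*p[1],O[1]+s*p[0]+c*p[1],p[2]])
def shifts(targets,pose=None):
    s=readout.sense(); w,x,y,z=s["ee_rot"]; M=R.from_quat([x,y,z,w]).as_matrix()
    for t in targets: print(np.round(t,1),"->",np.round((np.array(t)-s["eef_pos"])@M/10,2))
    print("yaw",np.arctan2(M[1,0],M[0,0]),"need twist deg",np.degrees(np.arctan2(M[1,0],M[0,0])-YAW),"tcp",s["eef_pos"].round(1),"F",s["force"].round(1),"g",s["grip_width"])
E
python3 - <<'E'
from h import *
k=[542,-173.5]
shifts([[124,-510,370],[250,-410,380],[400,-290,380],[*k,380],[*k,289]])
E
```

```text
[ 124 -510  370] -> [-1.000e-02 -1.000e-02 -1.387e+01]
[ 250 -410  380] -> [ 14.59  -6.75 -14.87]
[ 400 -290  380] -> [ 32.01 -14.86 -14.87]
[ 542.  -173.5  380. ] -> [ 48.56 -22.82 -14.87]
[ 542.  -173.5  289. ] -> [ 48.56 -22.82  -5.77]
yaw 0.23881354192667573 need twist deg 16.26131812105776 tcp [ 124.2 -510.1  231.3] F [ 0.6  0.1 -0.1] g 1.000530136880829
```

{"method": "step_arm", "body": {"plan": "0 0 -5 0 100; 2 -1 -10 0 100; 6 -3 -14 0 100; 10 -5 -14.9 3 100; 14.5 -6.8 -14.9 5 90; 19 -9 -14.9 8 80; 23.5 -11 -14.9 10 80; 28 -13 -14.9 12 70; 32 -15 -14.9 14 70; 36 -17 -14.9 16.3 70", "grip_force": 30}}

```text
time_s: 1.7
eef_pos: [435.2, -257.9, 380.4]
ee_rot: [0.0, 1.0, -0.023, 0.0]
force: [0.0, -1.4, 0.4]
grip_width: 0.698
```

Run:
```python
from h import *
k=[542,-173.5]
shifts([[*k,380],[*k,289]])
```

```text
[ 542.  -173.5  380. ] -> [10.28 -8.93  0.05]
[ 542.  -173.5  289. ] -> [10.27 -8.93  9.15]
yaw -0.04663975144516504 need twist deg -0.09395083725843414 tcp [ 435.2 -257.9  380.4] F [ 0.  -1.4  0.4] g 0.697571715462619
```

{"method": "step_arm", "body": {"plan": "3.5 -3 0 0 70; 7 -6 0 0 70; 10.3 -8.9 0 0 70; 10.3 -8.9 0 0 70; 10.3 -8.9 0 0 70"}}

```text
time_s: 2.2
eef_pos: [541.0, -175.1, 379.9]
ee_rot: [-0.0, 1.0, -0.022, -0.0]
force: [-0.5, -0.3, 0.1]
grip_width: 0.703
```

Run:
```python
from h import *
k=[542,-173.5]
im,d=cams.capture("scene"); cv2.imwrite("pics/s2.png",cv2.resize(im[60:240,260:500,::-1],None,fx=3,fy=3))
shifts([[*k,380],[*k,289]])
```

```text
[ 542.  -173.5  380. ] -> [ 0.14 -0.24  0.02]
[ 542.  -173.5  289. ] -> [ 0.15 -0.24  9.12]
yaw -0.04566475428859479 need twist deg -0.03808761514970301 tcp [ 540.4 -175.8  380.2] F [-0.6  0.  -0.2] g 0.7012119848078516
```

View pics/s2.png

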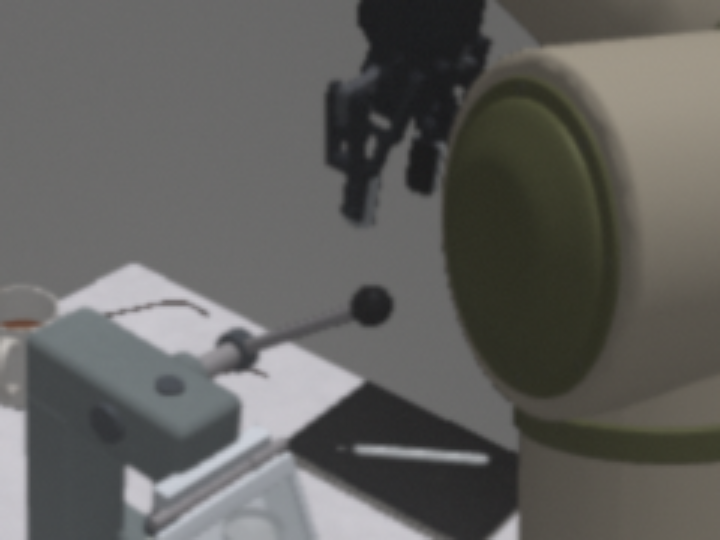

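{"method": "step_arm", "body": {"plan": "0.15 -0.25 3 0 70; 0.15 -0.25 6 0 70; 0.15 -0.25 8 0 70; 0.15 -0.25 9.1 0 70; 0.15 -0.25 9.1 0 30; 0.15 -0.25 9.1 0 20; 0.15 -0.25 9.1 0 20; 0.15 -0.25 9.1 0 20; 0.15 -0.25 9.1 0 20"}}

```text
time_s: 3.15
eef_pos: [542.3, -173.9, 290.6]
ee_rot: [0.001, 1.0, -0.023, 0.001]
force: [-4.2, -3.0, 6.0]
grip_width: 0.328
```

Run:
```python
from h import *
im,d=cams.capture("scene"); cv2.imwrite("pics/s3.png",cv2.resize(im[60:240,260:500,::-1],None,fx=3,fy=3))
shifts([[542,-173.5,289]])
```

```text
[ 542.  -173.5  289. ] -> [-0.03 -0.03  0.16]
yaw -0.046115989294705007 need twist deg -0.0639414765683784 tcp [ 542.3 -173.8  290.6] F [-3.5 -4.2  6.2] g 0.32986226001945695
```

View pics/s3.png

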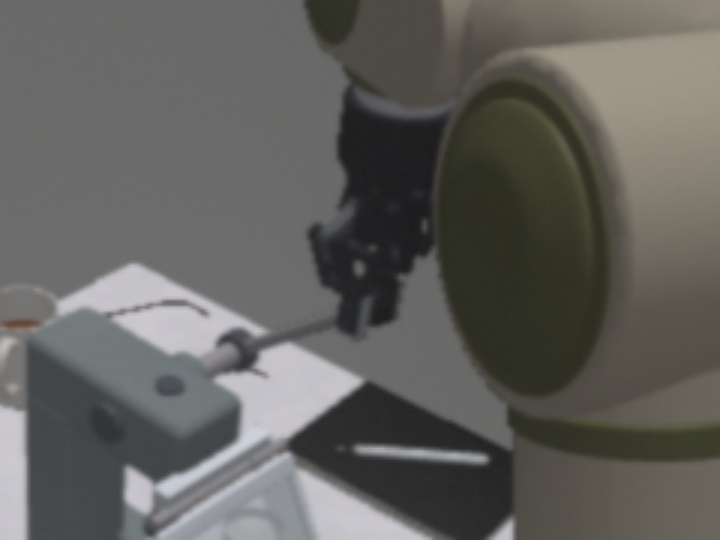

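{"method": "step_arm", "body": {"plan": "-0.45 0 0.55 0 20; -0.87 0 1.14 0 20; -1.27 0 1.74 0 20; -1.63 0 2.37 0 20; -1.97 0 3.0 0 20; -2.27 0 3.66 0 20; -2.54 0 4.32 0 20; -2.78 0 5.0 0 20; -2.98 0 5.7 0 20; -3.15 0 6.39 0 20", "grip_force": 40}}

```text
time_s: 4.2
eef_pos: [511.3, -172.6, 226.8]
ee_rot: [0.001, 1.0, -0.023, 0.002]
force: [-2.6, -4.4, 7.9]
grip_width: 0.327
```

Run:
```python
from h import *
s=readout.sense()
p=W([-146.4+25,-103,212+32.5-19]); print(p)
shifts([p])
```

```text
[ 510.58946091 -172.43457367  225.5       ]
[ 510.6 -172.4  225.5] -> [-0.08 -0.01  0.13]
yaw -0.04591008444189266 need twist deg -0.05214399752096842 tcp [ 511.3 -172.6  226.8] F [-2.6 -4.4  7.9] g 0.3270035713408371
```

{"method": "step_arm", "body": {"plan": "-0.14 0 0.7 0 20; -0.25 0 1.42 0 20; -0.32 0 2.14 0 20; -0.36 0 2.86 0 20; -0.36 0 3.58 0 20; -0.32 0 4.3 0 20; -0.25 0 5.02 0 20; -0.15 0 5.73 0 20; -0.02 0 6.43 0 20; 0.15 0 7.2 0 20"}}

```text
time_s: 5.2
eef_pos: [513.5, -172.7, 155.3]
ee_rot: [0.001, 1.0, -0.023, 0.002]
force: [-1.1, -2.4, 10.3]
grip_width: 0.326
```

{"method": "step_arm", "body": {"plan": "0 0 0.1 0 20; 0 0 0.1 0 20; 0 0 0.1 0 20; 0 0 0.1 0 20"}}

```text
time_s: 5.6
eef_pos: [513.8, -172.7, 154.5]
ee_rot: [0.001, 1.0, -0.023, 0.003]
force: [-0.4, -3.2, 10.1]
grip_width: 0.328
```

Run:
```python
from h import *
im,d=cams.capture("scene"); cv2.imwrite("pics/s4.png",cv2.resize(im[120:320,220:460,::-1],None,fx=3,fy=3))
shifts([W([-120,-103,173-19])])
s=readout.sense()
for z in np.r_[s["eef_pos"][2]+19]: print("lever angle from z", np.radians(40)-np.arcsin((z-212)/150))
```

```text
[ 512.  -172.5  154. ] -> [-0.18 -0.01  0.05]
yaw -0.045615827258190494 need twist deg -0.03528430280342869 tcp [ 513.8 -172.7  154.5] F [ 0.1 -3.1 10.8] g 0.3263834159516482
lever angle from z 0.9575737974213937
```

View pics/s4.png

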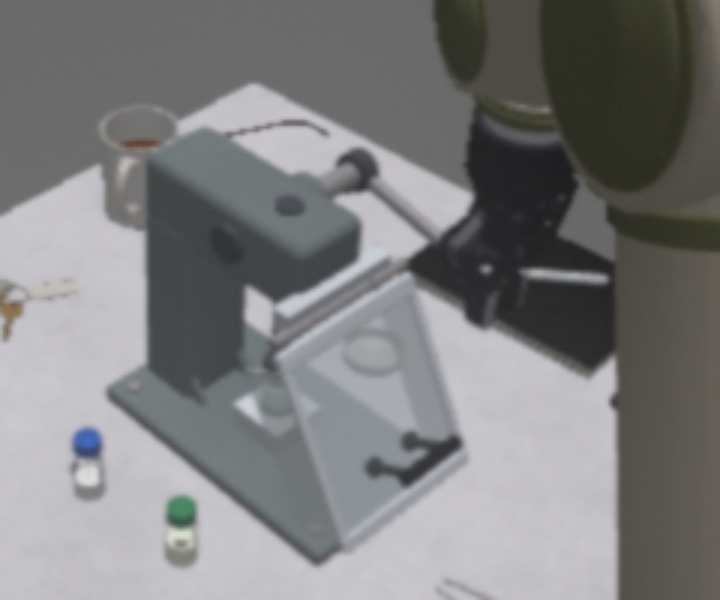

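{"method": "step_arm", "body": {"plan": "0.1 0 0.2 0 20; 0.1 0 0.4 0 20; 0.1 0 0.4 0 20; 0.1 0 0.4 0 20"}}

```text
time_s: 6.05
eef_pos: [514.9, -172.7, 151.0]
ee_rot: [0.001, 1.0, -0.023, 0.003]
force: [-2.3, -1.9, 14.1]
grip_width: 0.329
```

{"method": "step_arm", "body": {"plan": "-0.2 0 -0.5 0 20; -0.43 0 -1.15 0 20; -0.56 0 -1.85 0 20; -0.67 0 -2.57 0 20; -0.73 0 -3.28 0 20; -0.77 0 -4.0 0 20; -0.77 0 -4.72 0 20; -0.73 0 -5.44 0 20; -0.66 0 -6.16 0 20; -0.55 0 -6.87 0 20"}}

```text
time_s: 7.05
eef_pos: [508.6, -172.4, 218.4]
ee_rot: [0.001, 1.0, -0.023, 0.001]
force: [1.2, -5.2, 2.2]
grip_width: 0.325
```

Run:
```python
from h import *
shifts([[511.3,-172.6,226.8],[542.3,-173.8,290.6]])
```

```text
[ 511.3 -172.6  226.8] -> [ 0.27  0.01 -0.84]
[ 542.3 -173.8  290.6] -> [ 3.39 -0.   -7.21]
yaw -0.04590232773286852 need twist deg -0.05169957083097441 tcp [ 508.6 -172.4  218.4] F [ 1.2 -5.2  2.2] g 0.32536012038831114
```

{"method": "step_arm", "body": {"plan": "0.16 0 -0.85 0 20; 0.38 0 -1.73 0 20; 0.66 0 -2.6 0 20; 1.0 0 -3.45 0 20; 1.38 0 -4.28 0 20; 1.81 0 -5.1 0 20; 2.29 0 -5.88 0 20; 2.82 0 -6.63 0 20; 3.4 0 -7.3 0 20; 3.4 0 -7.3 0 20"}}

```text
time_s: 8.05
eef_pos: [538.6, -173.5, 286.4]
ee_rot: [-0.001, 1.0, -0.024, -0.007]
force: [-17.7, -6.0, -15.0]
grip_width: 0.326
```

{"method": "step_arm", "body": {"plan": "0 0 0 0 20; 0 0 0 0 20; 0 0 0 0 20"}}

```text
time_s: 8.35
eef_pos: [538.6, -173.5, 286.5]
ee_rot: [-0.001, 1.0, -0.024, -0.007]
force: [-14.8, -5.5, -15.1]
grip_width: 0.327
```

Run:
```python
from h import *
shifts([[542.3,-173.8,290.6],[542.3,-173.8,380]])
im,d=cams.capture("scene"); cv2.imwrite("pics/s5.png",cv2.resize(im[60:260,220:460,::-1],None,fx=3,fy=3))
```

```text
[ 542.3 -173.8  290.6] -> [ 0.37  0.01 -0.42]
[ 542.3 -173.8  380. ] -> [ 0.25 -0.01 -9.36]
yaw -0.04768635113949555 need twist deg -0.15391658258325452 tcp [ 538.6 -173.5  286.5] F [-14.8  -5.5 -15.1] g 0.3272630244577645
```

View pics/s5.png

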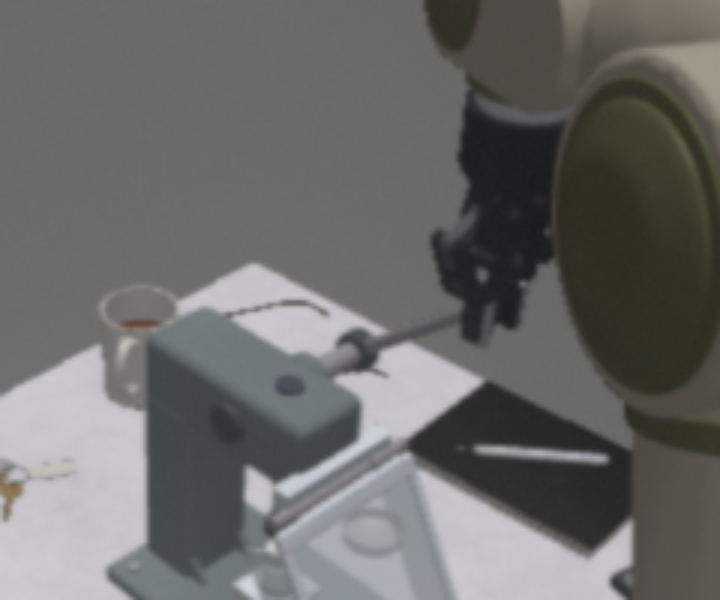

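{"method": "step_arm", "body": {"plan": "-0.3 0 0.3 0 20; -0.3 0 0.3 0 50; -0.3 0 0.3 0 80; -0.3 0 0.3 0 80; 0 0 -1 0 80; 0 0 -3 0 80; 0 0 -6 0 90; 0 0 -9.5 0 100", "grip_force": 30}}

```text
time_s: 9.2
eef_pos: [541.7, -172.7, 385.9]
ee_rot: [-0.0, 1.0, -0.023, -0.0]
force: [-0.2, -0.8, -0.2]
grip_width: 1.001
```

Run:
```python
from h import *
b=W([-154,0,98])
shifts([[b[0],b[1],380],[b[0],b[1],77]])
im,d=cams.capture("scene"); n="scene"
bx=(370,150,398,174);m=np.zeros(d.shape,bool);m[bx[1]:bx[3],bx[0]:bx[2]]=1
m&=(im.max(2)<50)&(d>0); v,u=np.nonzero(m); P=unproj(n,u,v,d[v,u]); P=P[(P[:,2]>270)&(P[:,2]<335)]
from scipy.optimize import least_squares
print(len(P),least_squares(lambda q:np.linalg.norm(P-q,axis=1)-15,P.mean(0),loss='soft_l1').x)
```

```text
[482.7 -68.1 380. ] -> [ -6.37 -10.18   0.61]
[482.7 -68.1  77. ] -> [ -6.35 -10.16  30.91]
yaw -0.04523195350309616 need twist deg -0.013289956770684754 tcp [ 541.7 -172.7  385.9] F [-0.2 -0.8 -0.2] g 1.0013254708122181
121 [ 543.69238153 -173.33382666  308.95848812]
```

{"method": "step_arm", "body": {"plan": "-2.5 -4 0.5 0 100; -5 -8 0.5 0 100; -6.4 -10.2 3 0 100; -6.4 -10.2 7.5 0 100; -6.4 -10.2 12 0 100; -6.4 -10.2 16 0 100; -6.4 -10.2 20 0 100; -6.4 -10.2 23 0 100; -6.4 -10.2 25 0 100; -6.4 -10.2 25 0 100"}}

```text
time_s: 10.25
eef_pos: [481.5, -67.7, 133.1]
ee_rot: [-0.001, 1.0, -0.023, -0.002]
force: [0.9, -0.7, 0.8]
grip_width: 1.001
```

Run:
```python
from h import *
b=W([-154,0,98])
im,d=cams.capture("scene"); cv2.imwrite("pics/s6.png",cv2.resize(im[150:330,240:480,::-1],None,fx=3,fy=3))
shifts([[b[0],b[1],77]])
```

```text
[482.7 -68.1  77. ] -> [0.03 0.   5.79]
yaw -0.04548338709032677 need twist deg -0.027696040146832947 tcp [482.4 -68.1 134.9] F [-0.6 -0.5  0.6] g 1.002547294143064
```

View pics/s6.png

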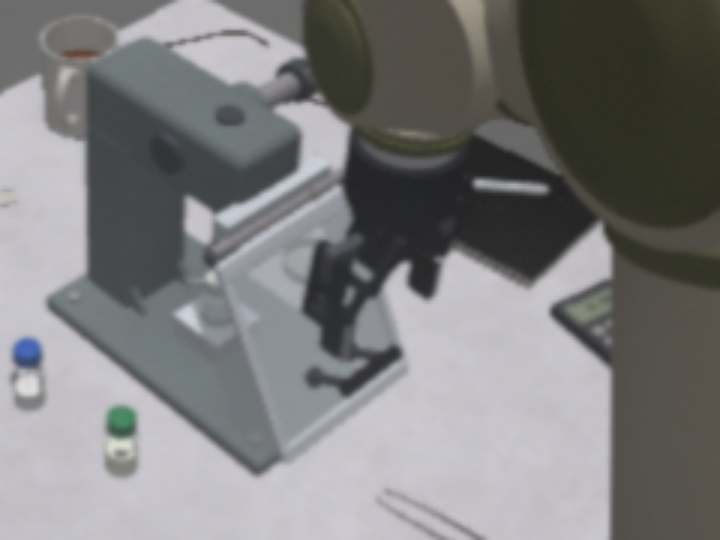

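{"method": "step_arm", "body": {"plan": "0 0 2 0 100; 0 0 4 0 100; 0 0 5.5 0 100; 0 0 6.4 0 100; 0 0 6.4 0 60; 0 0 6.4 0 60; 0 0 6.4 0 60; 0 0 6.4 0 60; 0 0 6.4 0 60", "grip_force": 40}}

```text
time_s: 11.2
eef_pos: [483.6, -68.4, 72.0]
ee_rot: [0.0, 1.0, -0.023, 0.002]
force: [5.2, 3.7, 4.8]
grip_width: 0.688
```

Run:
```python
from h import *
im,d=cams.capture("scene"); cv2.imwrite("pics/s7.png",cv2.resize(im[150:330,240:480,::-1],None,fx=3,fy=3))
shifts([W([-180,0,227-28])])
```

```text
[456.7 -66.9 199. ] -> [ -2.66  -0.02 -12.71]
yaw -0.04587570559925889 need twist deg -0.050174234933508984 tcp [483.6 -68.4  72. ] F [4.5 2.8 4.6] g 0.6924157316660448
```

View pics/s7.png

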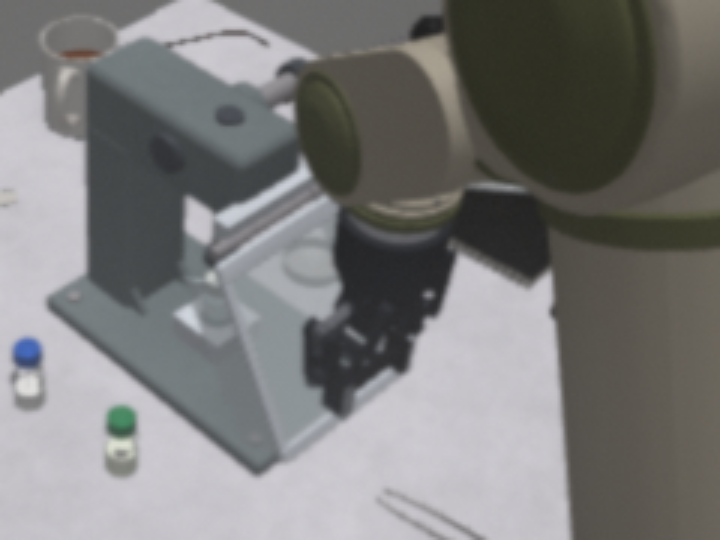

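{"method": "step_arm", "body": {"plan": "-0.36 0 -0.44 0 60; -0.74 0 -0.89 0 60; -1.38 0 -1.84 0 60; -1.93 0 -2.85 0 60; -2.4 0 -3.91 0 60; -2.77 0 -5 0 60; -3.04 0 -6.11 0 60; -3.22 0 -7.25 0 60; -3.3 0 -8.4 0 60; -3.3 0 -8.4 0 60"}}

```text
time_s: 12.25
eef_pos: [448.9, -66.8, 156.2]
ee_rot: [0.0, 1.0, -0.023, -0.001]
force: [-2.5, -1.1, -4.6]
grip_width: 0.693
```

{"method": "step_arm", "body": {"plan": "0.03 0 -1.15 0 60; 0.15 0 -2.3 0 60; 0.38 0 -3.43 0 60; 0.7 0 -4.53 0 60; 0.7 0 -4.53 0 60; 0.7 0 -4.53 0 60; 0.7 0 -4.53 0 60"}}

```text
time_s: 12.95
eef_pos: [456.2, -67.1, 200.6]
ee_rot: [0.0, 1.0, -0.023, -0.001]
force: [-5.1, -1.1, -2.2]
grip_width: 0.689
```

Run:
```python
from h import *
n="scene";im,d=cams.capture(n); cv2.imwrite("pics/s8.png",cv2.resize(im[90:290,230:470,::-1],None,fx=3,fy=3)); np.save("s8d.npy",d)
it,dt=cams.capture("top"); cv2.imwrite("pics/t8.png",it[:,:,::-1]); np.save("t8d.npy",dt)
shifts([W([-180,0,227-26])])
for nn,dd in [("scene",d),("top",dt)]:
    v,u=np.nonzero(dd>0);P=unproj(nn,u,v,dd[v,u]);q=P[:,:2]-O;c,s=np.cos(YAW),np.sin(YAW)
    p=np.c_[c*q[:,0]+s*q[:,1],-s*q[:,0]+c*q[:,1],P[:,2]]
    m=(p[:,0]>-225)&(p[:,0]<-55)&(abs(p[:,1])<75)&(p[:,2]>150)&(p[:,2]<212)&((abs(p[:,1])>45)|(p[:,0]>-110))
    a=p[m]; print(nn,m.sum())
    for x0 in range(-225,-55,20):
        z=a[(a[:,0]>=x0)&(a[:,0]<x0+20),2]
        if len(z)>3: print(x0+10,len(z),np.percentile(z,[10,50,90]).round(1))
```

```text
[456.7 -66.9 201. ] -> [ 0.05 -0.02 -0.05]
yaw -0.04538938624707308 need twist deg -0.022310188557725943 tcp [456.2 -67.1 200.5] F [-4.4 -1.6 -1.7] g 0.691133566202027
scene 2661
-215 280 [165.3 183.9 186.2]
-195 285 [159.  182.4 185.3]
-175 246 [159.6 182.6 185.6]
-155 204 [156.7 182.2 186.2]
-135 206 [157.4 183.2 187.2]
-115 247 [159.7 184.4 187.4]
-95 410 [166.6 185.3 187.3]
-75 474 [184.2 188.  190.1]
-55 309 [185.3 189.5 199.5]
top 2113
-195 11 [184.5 186.3 188.8]
-175 41 [184.2 186.  188.9]
-155 178 [183.4 186.1 188.5]
-135 212 [183.8 186.3 188.9]
-115 302 [184.1 186.4 188.8]
-95 585 [184.1 186.5 189.1]
-75 575 [186.1 189.2 191.9]
-55 209 [187.6 190.2 200.5]
```

View pics/s8.png

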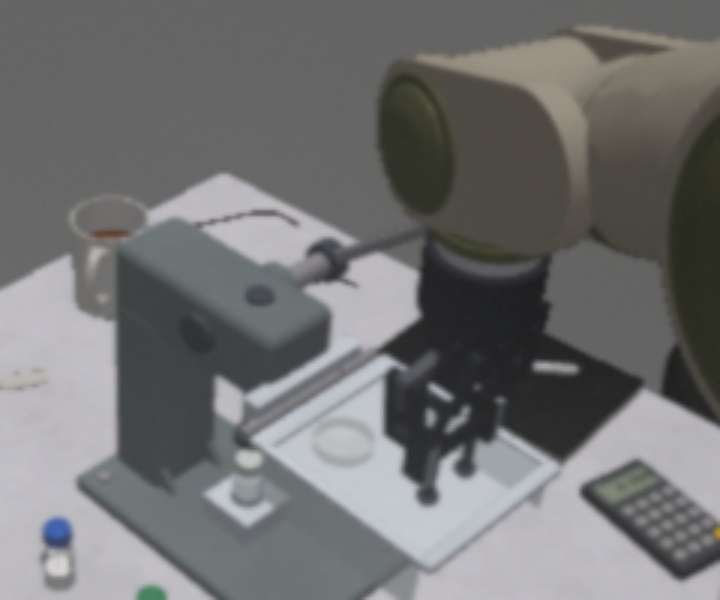

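Run:
```python
from h import *
d=np.load("s8d.npy")
v,u=np.mgrid[234:256,304:322];v=v.ravel();u=u.ravel();P=unproj("scene",u,v,d[v,u])
m=np.hypot(P[:,0]-O[0],P[:,1]-O[1])<13
print(m.sum(),np.percentile(P[m,2],[50,80,90,95,100]).round(1))
k=P[m&(P[:,2]>78)];print(k.mean(0))
s=readout.sense();print(s["eef_pos"],s["force"],s["grip_width"])
workorder.finish_job()
```

```text
123 [ 77.8  84.5  86.3 104.2 113.1]
[635.21023893 -71.45071978  87.11639078]
[456.19083864 -67.11645897 200.54287612] [-4.37192089 -1.58969159 -1.65565866] 0.691133566202027
the job is handed in; nothing more can be done
```

I pulled the lever down to its lower stop with the guard shut, eased it back up, and lifted the guard. I handed the job in at about 13 s with the gripper still holding the guard open. The hand-in gave no verdict.

- **Lever down:** the angle worked out from the gripper height was about 0.96 rad. I pressed a little past that, and the force rose to 14 N against the stop.
- **Lever up:** I brought it back at about 0.5 to 0.6 rad/s with the knob gripped the whole way. The camera then put the knob at (544, -173, 309) mm, which is its rest position. At the very top the grip slipped a few millimetres because I went slightly past the upper stop (about 15 N).
- **Guard:** the gripper holds the ends of the handle bar. The sheet measures level within about 1 to 2 degrees in both cameras, so the guard is open by roughly 60 degrees.
- **Vial and cap:** the vial stands in its nest with its cap top at about 84 to 86 mm (84 expected when seated, 89 when raised). That reading was noisy, with a few stray points higher.
- **Bystanders:** the two loose vials looked undisturbed in the pictures. I did not re-measure them or the dish, but the arm never went near any of them.

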